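# Pop a spacer out of the push dispenser and trap it in the tray

## Task

With one fingertip press the ribbed paddle of the washer dispenser fully down, with the other finger standing over the tray, between the gate and the tray's open end, so that the thick steel washer that pops forward over the gate runs into that finger and is trapped before it slides off the end. Do not pinch or lift the washer, and leave the other things on the bench alone. Finish while holding: the paddle still fully down and the washer still in the tray, upright and resting against the finger.

Things in the scene. Friction and masses are not known exactly. Their poses are not given: they have to be found in the camera images.
- dispenser: push dispenser, fixed to the bench: black base 197 mm long (x -122 to +75 mm), 50 wide, 30 high. Origin on the bench under the ejector blade's front face as it starts; x points the way the washer is ejected, z up. Along x: clear magazine tube, 42 mm across, centred at x = -95 mm, top 87 mm above the bench; ribbed grey paddle x -62 to -8; ejector blade; tray x 0 to 75
- spacer: the thick steel washer to be popped out: ring 30 mm outside, 14 mm tall, blind bore 15 mm, about 60 g, upright on the tray floor, top 44 mm above the bench. Origin at its underside centre, at x = +16.3 mm of the dispenser at the start. It is over the gate once it has moved forward 5 mm or more; past x = +70 mm it counts as having slid off
- paddle (a joint): how far the paddle is pressed: 0 up, 0.009 m fully down on its stop (counts from 0.007). Its spring takes about 2 N to start and 6 N fully down, plus up to 4 N while the gate drags past the washer. The gate sinks with it and lets the washer go at about 0.005
- ejector (a joint): travel of the spring-driven steel blade behind the washer, 0 to 0.062 m. Blade 4 mm thick, 24 wide, top 39 mm above the bench. It pushes with 3 N at first, 1.5 N at the end, at about 0.3 m/s: an untrapped washer is off the tray within about 0.3 s of the gate sinking, so the second finger has to be in place before the press
- paddle_top (a point): middle of the paddle's level upper face, 54 mm (along the dispenser's x) by 42 mm, at x = -35 mm; 44 mm above the bench when up, 35 mm fully down: then a second fingertip at the same height stands 5 mm over the tray floor, above the walls, and meets the upper 9 mm of the washer. The paddle moves straight down wherever it is pressed. A gap of 50 to 93 mm between the fingers suits
- gate (a point): middle of the gate, a steel bar 20 mm wide across the tray, x 32.6 to 36.6 mm of the dispenser, standing 5 mm above the tray floor until the paddle is pressed. This point lies at tray floor height, 30 mm above the bench, and does not move
- tray_end (a point): middle of the tray's open front end at floor height, x = +75 mm of the dispenser, 30 mm above the bench; nothing stops the washer there. The tray channel is 34 mm wide between walls 8 mm thick and only 3 mm high (top 33 mm above the bench)
- wrench: bystander: chrome adjustable wrench lying flat, 210 mm long, up to 46 mm wide and 13 mm high; origin under its middle, x towards its jaws. Leave it where it is
- stopper: bystander: red hard silicone bottle stopper standing on its narrow end, 36 mm across, 36 mm tall; origin at its underside centre. Leave it where it is
- catch: bystander: white nylon cabinet catch, 46 x 18 x 22 mm; origin at its underside centre. Leave it where it is
- drawer_pull: bystander: aluminium bar drawer pull standing on its two feet, 128 x 12 x 32 mm, long axis x; origin at its underside centre. Leave it where it is
- tape_measure: bystander: yellow and black tape measure, 62 x 34 x 58 mm; origin at its underside centre. Leave it where it is
- screw_jar: bystander: glass jar with black cap, 70 mm across, 85 mm tall; origin at its underside centre. Leave it where it is

How it is judged:
At the end, for the whole second after the job is handed in: The paddle is held at least 7 mm down by a finger (over 1 N); the washer has moved forward at least 5 mm, its centre is no further than 70 mm along the dispenser's x (still on the tray), it stands upright within 0.2 rad on the tray floor, at rest, and rests against a finger with more than 0.2 N (value of joint paddle above 0.007 m and contact force between the fingers and paddle above 1 N and contact force between the fingers and spacer above 0.2 N and x of spacer in the frame of dispenser between 0.0213 and 0.07 m and z of spacer in the frame of dispenser between 0.027 and 0.034 m and angle between spacer's own z axis and vertical below 0.2 rad and linear speed of spacer below 0.02 m/s); the arm keeps its last pose, push and grip.
It fails at once if the washer slid off (or was taken off) the tray's open end, its centre past 70 mm (x of spacer in the frame of dispenser above 0.07 m).
It fails at once if the washer was lifted more than 6 mm off the tray floor (z of spacer in the frame of dispenser above 0.036 m).
It fails at once if the washer was tipped over (angle between spacer's own z axis and vertical above 0.5 rad).
It fails at once if a bystander was moved more than 10 mm (distance of any of wrench, stopper, catch, drawer_pull, tape_measure, screw_jar from where it was at the start of the episode above 0.01 m).
It also fails if it takes over 32 s, if anything falls off the work surface, if the arm or the gripper's body presses on something with over 40 N, if the wrist force passes 120 N, or if a joint passes its speed limit or range.

## Robot

A 6-joint arm with a two-finger parallel gripper is mounted at the origin on the work surface. World frame = base frame: x ahead of the robot, y to its left, z up, the work surface at z = 0. Lengths are in m, angles in rad, forces in N, time in s.
With the tool pointing down it reaches from about 0.375 to 0.975 m from the base axis. Payload 3.8 kg.
Tool frame: the origin (TCP) lies midway between the tips of the shut fingers; the grasp point (between the pads) lies 19 mm behind it; z points along the fingers, y is the direction in which the jaws open and shut (so a half turn about z gives the same grasp; the last joint's range is limited). The gripper opens to 85 mm and grips with 20 to 120 N. Pads are 22 mm wide; open, the fingers measure 114 mm over their backs; the gripper's body (76 mm by 85 mm) begins 54 mm behind the grasp point. The pads swing forward as they close: fully open they stand 13 mm farther back than shut.
Start: joints at [-1.197, 0.264, 1.604, -0, 1.274, -0.037], TCP at [0.27, -0.619, 0.231] pointing down, gripper open.
Joint ranges: [-2.63, 2.63], [-0.94, 2.18], [0.31, 2.57], [-1.31, 4.45], [0, 2.66], [-2.55, 2.55]. Speed limits (rad/s): [2.57, 2.57, 3.14, 3.14, 3.14, 3.14].

## Interface

Orientations are given as a rotation vector (axis times angle).
In Python, from workcell import bot gives the robot as it stands. The module is installed in compiled form; this text tells all that it offers.
- The arm moves only by the tool move_arm, never from a script. Its argument "steps" is a list of rows, each a list of 5 numbers: the shift along the tool's x, y, z in mm, then the turn about the tool's z in degrees, then the opening in per cent of the stroke, from 0 (shut) to 100 (fully open). In form: [[tx, ty, tz, turn, claw], ...]. A call has 1 to 20 rows; each row is the pose to reach, as a shift and turn from the pose commanded when the call began, along the tool's axes at that moment; what a row does not reach only later rows make up. A row lasts 1/10 s, in which the tool goes at most 50 mm and 8.59 degrees, less where a joint would pass 70% of its speed; a pose out of reach is approached as far as the arm can. A call with a gripper value outside its range is refused whole. The fingers move at their own pace and stop on an object; "newtons" is the grip in N (left out, the last holds). Time passes only in rows, so rows that repeat a pose let the fingers close. It gives the time, the measured TCP pose, the force and the opening at its end, in the units of the state.
- bot.read_state(): the state, without advancing time (a new reading comes with each control period).
- bot.read_camera(name): name is "scene" or "top" or "wrist"; returns a dict with "pixels" (400x640x3 uint8, red, green, blue), "depth" (400x640 float32, m along the optical axis (not along the pixel's ray), 0 where there is no reading), "fovy" (degrees; the focal length in pixels is half the picture's height over the tangent of half this angle, whatever the lens; pixels are square), "cx", "cy" (the principal point, pixels), "k1" (the pictures are not rectified: a ray, as slopes to the right and down, at radius r is drawn at 1 + k1 r^2 times it, then the intrinsics apply), "xyz" and "attitude" of the camera in the world. Camera axes: x right, y up, looking along -z (the intrinsics and any distortion apply to the point x, -y, -z); pixel columns grow to the right and rows downward; lengths in m; the calibration is good to about 2 mm. A picture is of the moment at which its call begins.
- bot.finish_job(): hands the job in, once; it reports no verdict.
The state is a dict: "time": time; "q": joint angles; "joint_vel": joint speeds; "joint_torque": joint torques, N m; "tool_pos": TCP position; "tcp_rot": TCP orientation; "wrist_force": force on the tool from outside, world axes, zero at the start; "torque": the same for the moment, N m; "width": opening from 0.0 (shut) to 1.0 (fully open).
Only numpy, scipy, OpenCV 4.12 (cv2) and the standard library are available. Lean on these libraries where they do the work, as an engineer would, in place of code of your own. Each camera call takes 0.05 s, during which the arm holds its last target.

## Working session

There is one attempt and no reset: what is moved stays moved. The work goes in short steps, Python scripts to look and compute and a tool call to move; the robot and the scene stay as the last step left them, time stands still between calls to the robot, and variables do not carry over. Pictures are saved under pics/ and viewed, and the job is handed in when it is done.

Besides the shell and the picture viewer there is one more tool, called after "Call:" in YAML: its name, and indented under it one key for each argument. move_arm: Moves the arm, as the interface text tells. Its arguments: {"type":"object","properties":{"steps":{"type":"array","items":{"type":"array","items":{"type":"number"}}},"newtons":{"type":"number"}},"required":["steps"]}

```bash
mkdir -p pics
cat > h.py <<'E'
import numpy as np, cv2
from workcell import bot
def cam(n):
    return bot.read_camera(n)
def K(c):
    f=200/np.tan(np.radians(c["fovy"])/2)
    return f
def R(c):
    a=np.array(c["attitude"],float)
    if a.shape==(3,3): return a
    if a.size==3: return cv2.Rodrigues(a)[0]
    raise Exception(a)
def ray(c,u,v):
    f=K(c); d=np.array([(u-c["cx"])/f,(v-c["cy"])/f]); s=d.copy()
    for _ in range(20): s=d/(1+c["k1"]*(s@s))
    return R(c)@np.array([s[0],-s[1],-1.])
def atz(c,u,v,z):
    r=ray(c,u,v); p=np.array(c["xyz"]); return p+r*(z-p[2])/r[2]
def dep(c,u,v):
    return np.array(c["xyz"])+ray(c,u,v)*c["depth"][int(v),int(u)]
def proj(c,P):
    q=R(c).T@(np.array(P)-np.array(c["xyz"])); s=np.array([q[0]/-q[2],-q[1]/-q[2]])
    s=s*(1+c["k1"]*(s@s)); f=K(c); return s[0]*f+c["cx"],s[1]*f+c["cy"]
def save(c,n): cv2.imwrite("pics/"+n,c["pixels"][:,:,::-1])
E
python3 - <<'E'
from h import *
import pickle
for n in ["scene","top","wrist"]:
    c=cam(n); save(c,n+"0.png"); pickle.dump(c,open(n+"0.pkl","wb"))
    print(n,c["fovy"],c["cx"],c["cy"],c["k1"],c["xyz"],c["attitude"])
print(bot.read_state())
E
```

```text
scene 49.47123158268375 314.73868588049027 186.119797271619 0.004863475856020033 [ 1.16599173 -0.12280072  0.79916409] [0.53430593 0.48417445 1.36647302]
top 51.53562817124894 315.8920675377423 200.0399016816093 0.02253680460847748 [ 0.42547422 -0.04988952  0.98933807] [ 0.08196149 -0.13981832 -1.57986674]
wrist 63.07421259693611 316.83524702218796 205.33349643323783 0.020174973233572174 [ 0.33649797 -0.58938692  0.37301896] [-0.25698712  0.16937921 -1.14979075]
{'time': 0.15, 'q': array([-1.19689628e+00,  2.64609520e-01,  1.60504477e+00,  1.46981659e-06,
        1.27373944e+00, -3.69064410e-02]), 'joint_vel': array([-0.00081826, -0.00172898, -0.00463815, -0.00026431,  0.00025226,
        0.00210014]), 'joint_torque': array([ 3.52915749e-04, -5.15905917e+01, -3.67959666e+01, -1.69200953e-04,
        8.05713935e-03, -4.61627408e-06]), 'tool_pos': array([ 0.26934626, -0.61830902,  0.23023661]), 'tcp_rot': array([-3.07381428e+00, -6.40402477e-01,  4.72004649e-04]), 'wrist_force': array([ 0.61327594,  0.51595266, -0.17488261]), 'torque': array([-0.01026498, -0.006338  , -0.00662289]), 'width': 1.0010046672065904}
```

View pics/top0.png

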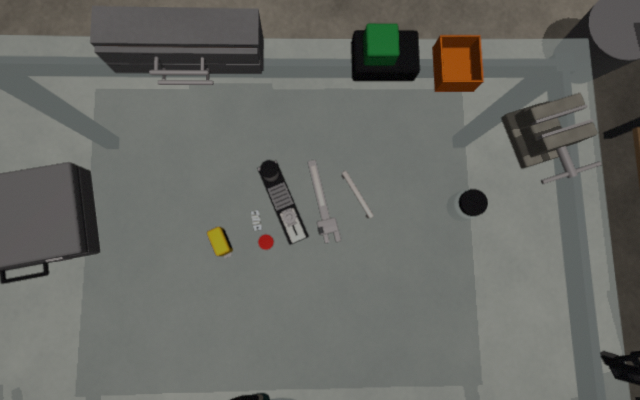

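View pics/scene0.png

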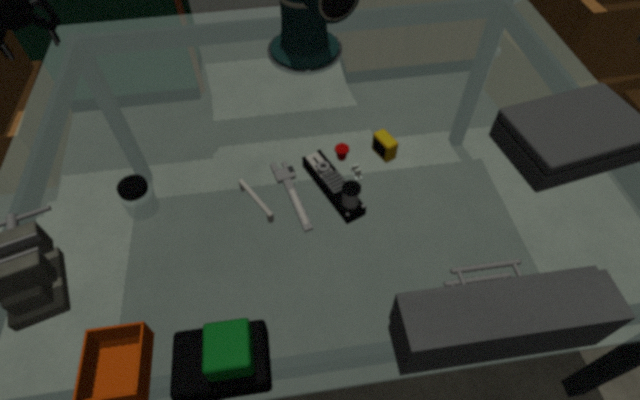

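The dispenser is at about (285,200) in the top view, with its magazine at (269,170) and the tray end at (298,240). I'll enlarge that area.

Run:
```python
from h import *
import pickle
c=pickle.load(open("top0.pkl","rb"))
im=c["pixels"][150:255,200:350,::-1]
cv2.imwrite("pics/top0z.png",cv2.resize(im,None,fx=5.3,fy=5.3,interpolation=cv2.INTER_CUBIC))
c=pickle.load(open("scene0.pkl","rb"))
im=c["pixels"][125:230,250:400,::-1]
cv2.imwrite("pics/scene0z.png",cv2.resize(im,None,fx=5.3,fy=5.3,interpolation=cv2.INTER_CUBIC))
```

```text
(no output)
```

View pics/top0z.png

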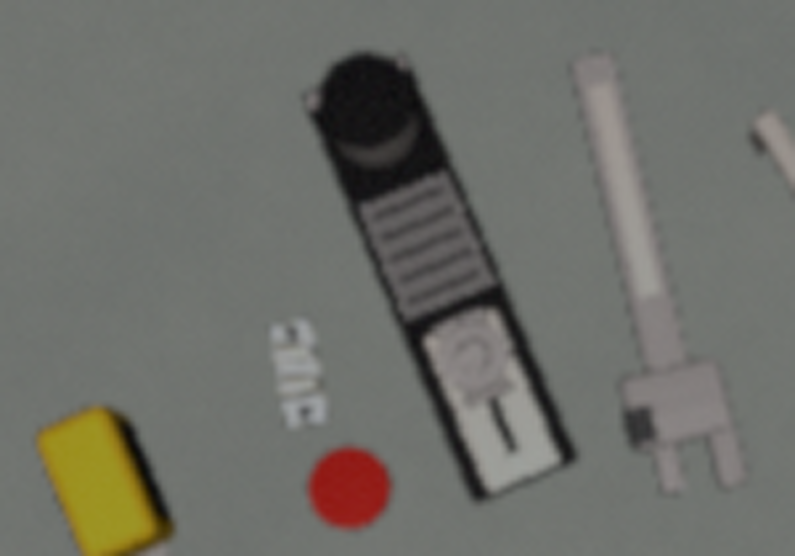

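View pics/scene0z.png

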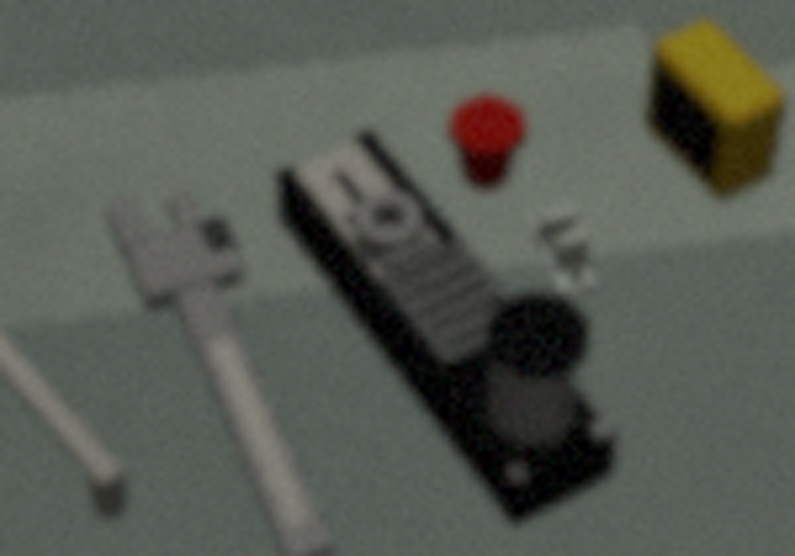

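View pics/wrist0.png

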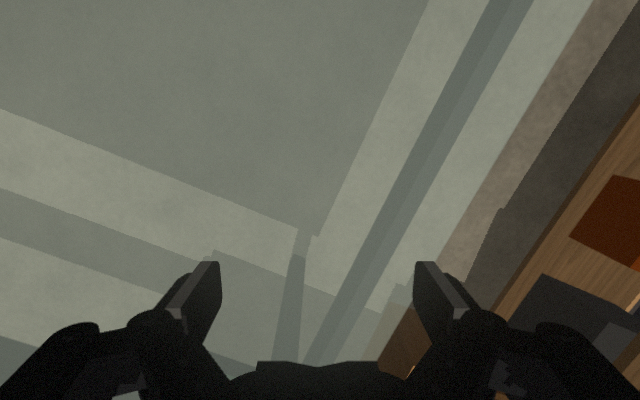

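```bash
cat > fit.py <<'E'
from h import *
import pickle
from scipy.optimize import least_squares
ct=pickle.load(open("top0.pkl","rb")); cs=pickle.load(open("scene0.pkl","rb"))
def T(p): return (p[0]/5.3+200-.4,p[1]/5.3+150-.4)
def S(p): return (p[0]/5.3+250-.4,p[1]/5.3+125-.4)
# sign of y: in top image, is right of travel?
for p in [(482,500),(577,460),(305,100),(403,58)]: print(atz(ct,*T(p),.033), dep(ct,*T(p)))
for p in [(282,174),(367,130)]: print("s",atz(cs,*S(p),.033))
print("washer",atz(ct,*T((470,357)),.044),atz(cs,*S((388,217)),.044))
E
python3 fit.py
```

```text
[ 0.45995292 -0.02649566  0.033     ] [ 0.45989131 -0.02653746  0.03470896]
[ 0.47667651 -0.06779243  0.033     ] [ 0.47668138 -0.06779413  0.03290902]
[0.63713297 0.050608   0.033     ] [0.63830291 0.0511635  0.02771387]
[0.65591469 0.00736946 0.033     ] [ 0.66438079  0.00947309 -0.0021347 ]
s [ 0.48201468 -0.06481632  0.033     ]
s [ 0.46155722 -0.02342741  0.033     ]
washer [ 0.52100852 -0.02195565  0.044     ] [ 0.52368103 -0.02345645  0.044     ]
```

```bash
cat >> fit.py <<'E'
top=[((482,500),(75,-25,32)),((577,460),(75,25,32)),((362,207),(-62,-21,44)),((445,170),(-62,21,44)),((497,288),(-8,21,44)),((408,322),(-8,-21,44)),((470,357),(16.3,0,44)),((365,97),(-95,0,87))]
sc=[((282,174),(75,25,32)),((367,130),(75,-25,32)),((388,217),(16.3,0,44)),((510,522),(-122,25,0)),((540,332),(-95,0,87))]
def w(p,X):
    X=np.array(X)/1000; c,s=np.cos(p[2]),np.sin(p[2])
    return np.array([p[0]+c*X[0]-s*X[1],p[1]+s*X[0]+c*X[1],X[2]])
def res(p,split=False):
    r=[]
    for a,X in top: r+=list(np.array(proj(ct,w(p,X)))-T(a))
    for a,X in sc: r+=list(np.array(proj(cs,w(p,X)))-S(a))
    return np.array(r)
s=least_squares(res,[.537,-.018,-2.74],loss="soft_l1",f_scale=.7)
print(s.x,np.degrees(s.x[2])); print(res(s.x).reshape(-1,2).round(1).tolist())
np.save("pose.npy",s.x)
E
python3 fit.py | tail -3
```

```text
washer [ 0.52100852 -0.02195565  0.044     ] [ 0.52368103 -0.02345645  0.044     ]
[ 0.53778257 -0.01687308 -2.74714041] -157.39955133566545
[[-1.7, 0.5], [0.4, -0.6], [-0.8, 0.0], [0.4, 0.0], [-0.3, -1.0], [-0.4, -0.3], [0.5, -0.8], [0.2, 0.4], [-1.8, -0.7], [0.2, -0.5], [0.1, -0.3], [0.3, 0.7], [-0.7, -0.9]]
```

```bash
cat > go.py <<'E'
from h import *
import sys
def delta(x,z,off=(0,0)):
    p=np.load("pose.npy"); s=bot.read_state()
    M=cv2.Rodrigues(np.array(s["tcp_rot"]))[0]
    c,sn=np.cos(p[2]),np.sin(p[2])
    P=np.array([p[0]+c*x,p[1]+sn*x,z])
    yaw=np.degrees(np.arctan2(M[1,1],M[0,1])); tgt=np.degrees(p[2])+180
    print("tcp",s["tool_pos"].round(4),"F",s["wrist_force"].round(2),"w",s["width"],"t",s["time"])
    print("toolz",M[:,2].round(4),"yaw y",yaw,"turn",-((tgt-yaw+180)%360-180))
    print("shift mm",(M.T@(P-s["tool_pos"])*1000).round(1))
if __name__=="__main__": delta(float(sys.argv[1])/1000,float(sys.argv[2])/1000)
E
python3 go.py 10 160
```

```text
tcp [ 0.2693 -0.6183  0.2302] F [ 0.61  0.52 -0.17] w 1.0010046672065904 t 0.15
toolz [-7.0e-04  1.7e-03 -1.0e+00] yaw y -66.46254325230682 turn -89.06299191664135
shift mm [ 476.3 -444.2   71.1]
```

Call:
move_arm:
  steps:
    - [35, -32, 0, -8, 100]
    - [70, -65, 0, -16, 100]
    - [105, -98, 5, -24, 100]
    - [140, -131, 10, -32, 100]
    - [175, -164, 15, -40, 100]
    - [210, -196, 20, -48, 100]
    - [245, -229, 25, -56, 100]
    - [280, -262, 30, -64, 100]
    - [315, -294, 40, -72, 100]
    - [350, -327, 50, -80, 100]
    - [385, -360, 60, -86, 100]
    - [420, -392, 70, -89, 100]
    - [450, -420, 71, -89, 100]
    - [476, -444, 71, -89, 100]
    - [476, -444, 71, -89, 100]
    - [476, -444, 71, -89, 100]
    - [476, -444, 71, -89, 100]

```text
time: 1.85
tool_pos: [0.5281, -0.0223, 0.16]
tcp_rot: [-1.745, -2.612, 0.001]
wrist_force: [-0.6, 0.0, -0.6]
width: 1.004
```

```bash
python3 go.py 10 60
python3 - <<'E'
from h import *
import pickle
for n in ["wrist","scene"]:
    c=cam(n); save(c,n+"1.png"); pickle.dump(c,open(n+"1.pkl","wb"))
E
```

```text
tcp [ 0.5281 -0.0223  0.16  ] F [-0.55  0.05 -0.62] w 1.0035698560305752 t 1.85
toolz [-8.e-04 -3.e-04 -1.e+00] yaw y 22.51866503054074 turn -0.08178363379380471
shift mm [  1.3   1.1 100. ]
```

View pics/wrist1.png

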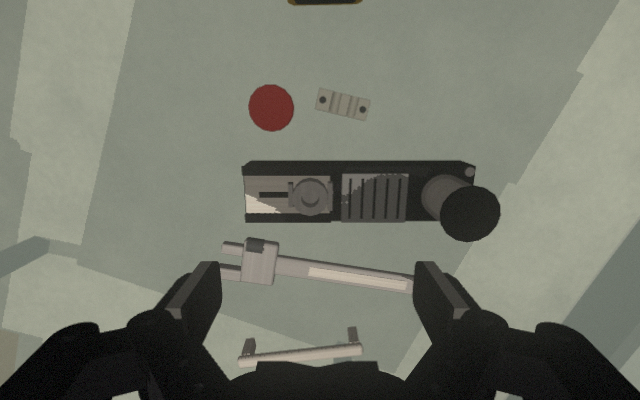

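The wrist view shows the dispenser lined up with the jaw axis. The tray is at about (285,197), the paddle at (375,198) and the tube cap at (470,213). I'll refine the pose from an enlarged crop.

Run:
```python
from h import *
import pickle
c=pickle.load(open("wrist1.pkl","rb"))
im=cv2.convertScaleAbs(c["pixels"][150:250,230:430,::-1],alpha=1.3)
cv2.imwrite("pics/wrist1z.png",cv2.resize(im,None,fx=4,fy=4,interpolation=cv2.INTER_CUBIC))
p=np.load("pose.npy")
def w(p,X):
    X=np.array(X)/1000; a,s=np.cos(p[2]),np.sin(p[2])
    return np.array([p[0]+a*X[0]-s*X[1],p[1]+s*X[0]+a*X[1],X[2]])
for X in [(75,25,32),(75,-25,32),(-8,21,44),(-8,-21,44),(-62,21,44),(-62,-21,44),(16.3,0,44),(-95,0,87)]:
    u=proj(c,w(p,X)); print(X,((u[0]-229.6)*4,(u[1]-149.6)*4))
```

```text
(75, 25, 32) (np.float64(58.111086254238785), np.float64(288.7285273430108))
(75, -25, 32) (np.float64(42.659980716363066), np.float64(63.25890654521913))
(-8, 21, 44) (np.float64(438.8768945241776), np.float64(290.03058457193106))
(-8, -21, 44) (np.float64(443.05641262858614), np.float64(93.42575093202527))
(-62, 21, 44) (np.float64(695.6626515494241), np.float64(290.17969961418544))
(-62, -21, 44) (np.float64(711.7731483384108), np.float64(93.2835988853302))
(16.3, 0, 44) (np.float64(322.9832498009299), np.float64(193.93353640853275))
(-95, 0, 87) (np.float64(958.7789593544984), np.float64(260.0421623602349))
```

View pics/wrist1z.png

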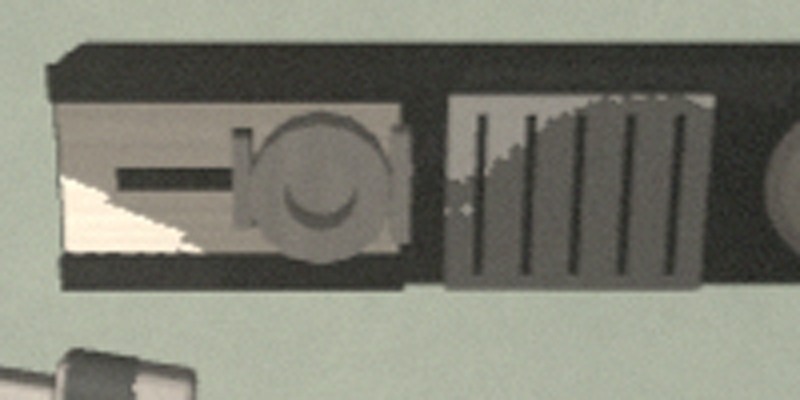

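View pics/scene1.png

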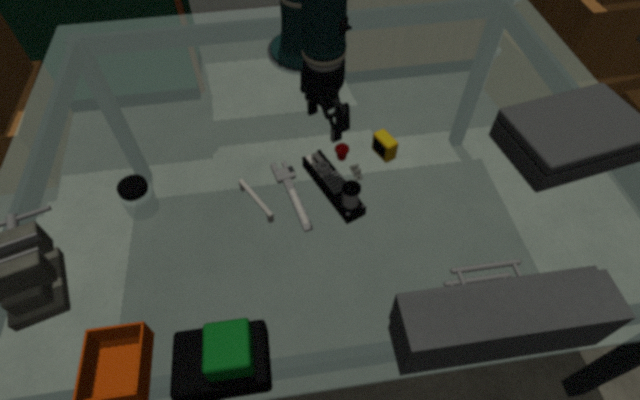

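Call:
move_arm:
  steps:
    - [1, 1, 30, 0, 100]
    - [1, 1, 60, 0, 100]
    - [1, 1, 90, 0, 100]
    - [1, 1, 112, 0, 100]
    - [1, 1, 112, 0, 100]
    - [1, 1, 112, 0, 100]
    - [1, 1, 112, 0, 100]

```text
time: 2.65
tool_pos: [0.5306, -0.021, 0.05]
tcp_rot: [1.744, 2.61, 0.002]
wrist_force: [0.6, -0.1, 0.8]
width: 1.001
```

```bash
python3 go.py 10 22
python3 - <<'E'
from h import *
for n in ["wrist","scene","top"]:
    c=cam(n); im=c["pixels"][:,:,::-1]
    if n=="scene": im=cv2.resize(im[110:230,250:400],None,fx=5,fy=5,interpolation=cv2.INTER_CUBIC)
    if n=="top": im=cv2.resize(im[150:255,200:350],None,fx=5,fy=5,interpolation=cv2.INTER_CUBIC)
    cv2.imwrite("pics/"+n+"2.png",cv2.convertScaleAbs(im,alpha=1.4))
E
```

```text
tcp [ 0.5306 -0.021   0.05  ] F [ 0.62 -0.12  0.78] w 1.0014952174012726 t 2.65
toolz [ 2.9e-03 -3.0e-04 -1.0e+00] yaw y 22.485560788593006 turn -0.11488787574154458
shift mm [ 1.1 -1.8 28. ]
```

View pics/wrist2.png

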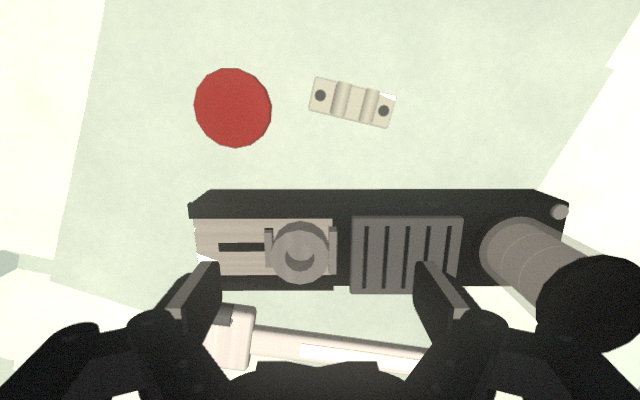

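View pics/scene2.png

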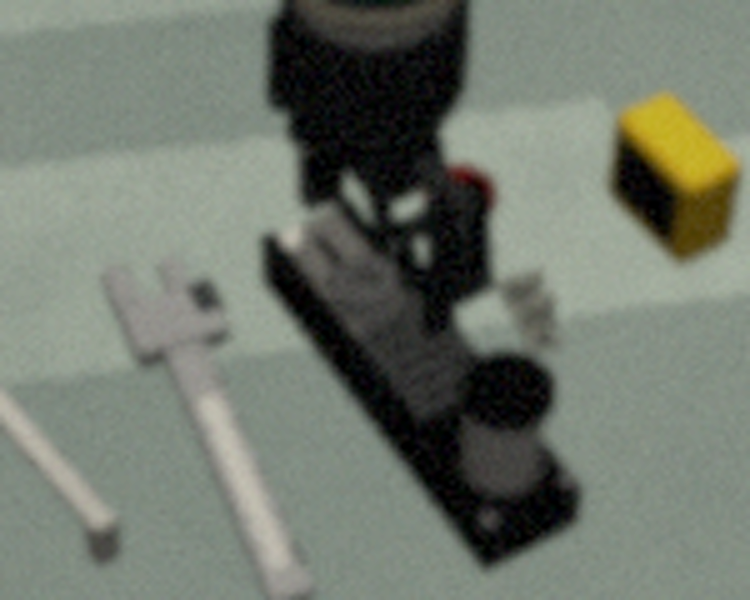

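Run:
```python
from h import *
s=bot.read_state(); M=cv2.Rodrigues(s["tcp_rot"])[0]; c=cam("wrist"); t=s["tool_pos"]
for y in (-42.5,42.5,-57,57):
  for x in (-11,0,11):
    P=t+M@np.array([x,y,-13])/1000; print(x,y,np.round(proj(c,P)), P.round(3))
for u,v in [(210,264),(205,275),(218,270),(425,264),(432,275),(218,300),(420,300),(207,290)]:
    P=dep(c,u,v); print(u,v,(M.T@(P-t)*1000).round(1))
```

```text
-11 -42.5 [223. 300.] [ 0.495 -0.047  0.063]
0 -42.5 [221. 278.] [ 0.491 -0.037  0.063]
11 -42.5 [219. 256.] [ 0.487 -0.027  0.063]
-11 42.5 [410. 300.] [ 0.574 -0.015  0.063]
0 42.5 [412. 278.] [ 0.57  -0.004  0.063]
11 42.5 [414. 256.] [0.566 0.006 0.063]
-11 -57 [191. 300.] [ 0.482 -0.053  0.063]
0 -57 [188. 278.] [ 0.478 -0.042  0.063]
11 -57 [186. 256.] [ 0.474 -0.032  0.063]
-11 57 [442. 300.] [ 0.587 -0.009  0.063]
0 57 [445. 279.] [0.583 0.001 0.063]
11 57 [448. 256.] [0.579 0.011 0.063]
210 264 [ 10.7 -44.2 -20.3]
205 275 [ 10.5 -43.4 -29.1]
218 270 [  5.9 -42.4 -16.4]
425 264 [ 10.5  45.1 -19.7]
432 275 [ 10.8  44.7 -29.4]
218 300 [ -7.1 -42.7 -19.2]
420 300 [ -3.1  42.6 -25.1]
207 290 [  5.1 -42.4 -31. ]
```

Call:
move_arm:
  steps:
    - [0, 0, 10, 0, 100]
    - [0, 0, 15, 0, 100]
    - [0, 0, 15, 0, 100]
    - [0, 0, 15, 0, 100]

```text
time: 3.25
tool_pos: [0.5286, -0.0203, 0.0327]
tcp_rot: [-1.744, -2.612, 0.001]
wrist_force: [-0.5, 0.8, -0.0]
width: 1.001
```

```bash
python3 go.py 10 22
```

```text
tcp [ 0.5286 -0.0203  0.0327] F [-0.54  0.79 -0.05] w 1.0010354586671895 t 3.25
toolz [-1.3e-03  1.0e-04 -1.0e+00] yaw y 22.54466612983689 turn -0.05578253449766635
shift mm [-0.4 -0.2 10.7]
```

Call:
move_arm:
  steps:
    - [0, 0, 6, 0, 100]
    - [0, 0, 11, 0, 100]
    - [0, 0, 11, 0, 100]
    - [0, 0, 11, 0, 100]
    - [0, 0, 11, 0, 100]
    - [0, 0, 11, 0, 100]

```text
time: 3.85
tool_pos: [0.5297, -0.0204, 0.0227]
tcp_rot: [1.744, 2.612, 0.001]
wrist_force: [-1.0, 0.7, 7.2]
width: 1.0
```

```bash
python3 go.py 10 22
python3 - <<'E'
from h import *
for n in ["wrist","scene"]:
    c=cam(n); im=c["pixels"][:,:,::-1]
    if n=="scene": im=cv2.resize(im[110:230,250:400],None,fx=5,fy=5,interpolation=cv2.INTER_CUBIC)
    cv2.imwrite("pics/"+n+"3.png",cv2.convertScaleAbs(im,alpha=1.4))
E
```

```text
tcp [ 0.5297 -0.0204  0.0227] F [-1.01  0.74  7.19] w 1.0002979769730695 t 3.85
toolz [ 0.001 -0.    -1.   ] yaw y 22.53510914456489 turn -0.06533951976965113
shift mm [ 0.2 -1.2  0.7]
```

View pics/wrist3.png

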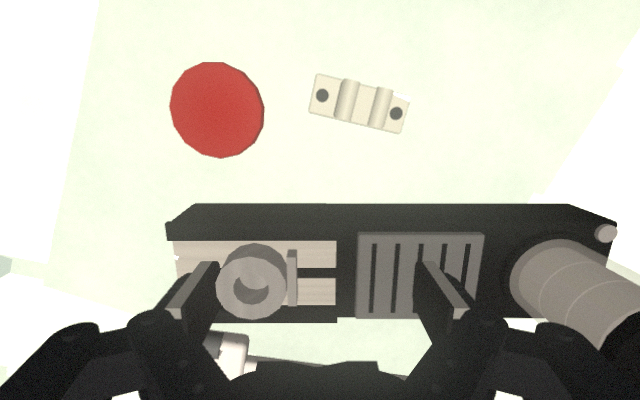

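The washer at (250,283) is stopped against the left fingertip with the blade at (292,278) behind it. I'll press a little further to seat the paddle on its stop.

Call:
move_arm:
  steps:
    - [0, 0, 1, 0, 100]
    - [0, 0, 2, 0, 100]
    - [0, 0, 2, 0, 100]
    - [0, 0, 2, 0, 100]
    - [0, 0, 2, 0, 100]

```text
time: 4.45
tool_pos: [0.5299, -0.0204, 0.0217]
tcp_rot: [1.744, 2.612, 0.001]
wrist_force: [-4.4, -0.3, 10.5]
width: 1.001
```

```bash
python3 go.py 10 22
```

```text
tcp [ 0.5299 -0.0204  0.0217] F [-4.38 -0.26 10.5 ] w 1.0008095796632177 t 4.45
toolz [ 0.0012 -0.     -1.    ] yaw y 22.545846975123496 turn -0.05460168921104014
shift mm [ 0.2 -1.4 -0.3]
```

Run:
```python
from h import *
c=cam("wrist"); im=c["pixels"][:,:,::-1]
cv2.imwrite("pics/wrist4.png",cv2.resize(cv2.convertScaleAbs(im[190:340,150:350],alpha=1.5),None,fx=4,fy=4,interpolation=cv2.INTER_CUBIC))
p=np.load("pose.npy"); R2=np.array([[np.cos(p[2]),np.sin(p[2])],[-np.sin(p[2]),np.cos(p[2])]])
for u,v in [(229,283),(250,262),(273,283),(240,310),(430,310),(400,300),(470,290),(370,250)]:
    P=dep(c,u,v); print(u,v,(R2@(P[:2]-p[:2])*1000).round(1),round(P[2]*1000,1))
```

```text
229 283 [44.7 -3.6] 45.2
250 262 [ 35.5 -13. ] 45.1
273 283 [26.8 -2.8] 44.0
240 310 [41.2  9.8] 44.3
430 310 [-34.2   0.8] 57.5
400 300 [-28.8  10.2] 36.3
470 290 [-59.7   5.3] 35.8
370 250 [-14.3 -14.1] 36.0
```

View pics/wrist4.png

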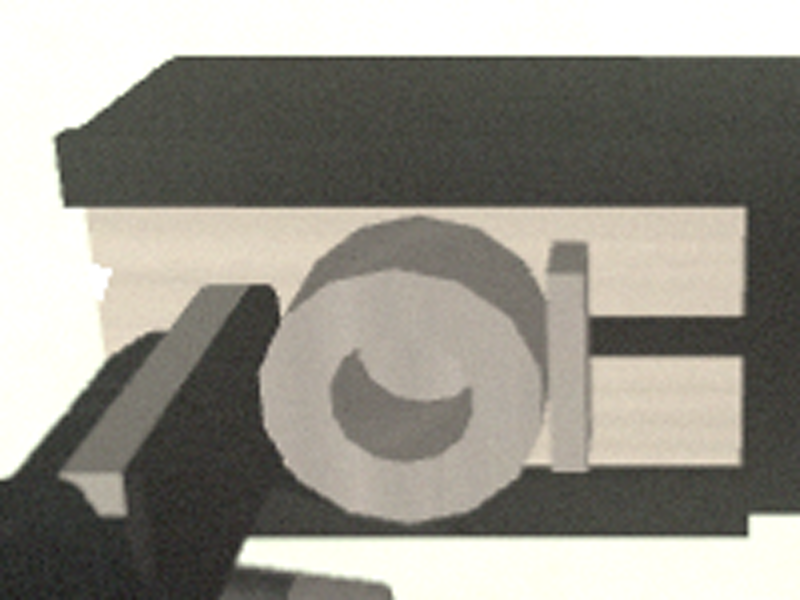

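The enlarged view shows the washer upright at about (400,395) between the fingertip and the blade. Its top is about 45 mm high and the paddle's about 36 mm; the wrist reads 10.5 N. I'm handing the job in.

```bash
python3 -c "
from workcell import bot
print(bot.finish_job())"
```

```text
the job is handed in; nothing more can be done
None
```

I pressed the dispenser's paddle fully down with one fingertip while the other, fully open, stood over the tray past the gate. The washer popped over the gate and was trapped against that second finger. I handed the job in while holding, at about 4.5 s; it reports no verdict.

My last checks, by camera depth and wrist force:
- **Washer:** upright, with its top 44–45 mm above the bench and its centre at x of about 36 mm. That is roughly 20 mm forward and well short of the 70 mm limit. It sits between the finger and the ejector blade, but I did not measure its contact force separately.
- **Paddle:** its top measured about 36 mm, against 35 mm nominal. The washer top read up to 1 mm high in the same picture, so this fits the paddle being on its stop. The last millimetre of press raised the vertical force from 7 N to 10.5 N, far more than the spring alone would add.
- **Bystanders:** I made no contact with them and the stopper and catch looked undisturbed in the last full wrist picture, but I did not measure their positions afterwards.

No check failed. The measured tool position was about 1.4 mm off target along the tray, which left ample room.

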